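# Inspect an inlaid branch slice under a loupe

### The arm

A 7-joint arm with a two-finger parallel gripper is mounted at the origin on the work surface. World frame = base frame: x ahead of the robot, y to its left, z up, the work surface at z = 0. Lengths are in m, angles in rad, forces in N, time in s.
With the tool pointing down it reaches from about 0.35 to 0.9 m from the base axis. Payload 8.1 kg.
Tool frame: the origin (TCP) lies between the finger pads; the fingertips stand 17 mm ahead of it and the grasp point (between the pads) lies 2 mm behind it; z points along the fingers, y is the line along which they close (so a half turn about z gives the same grasp; the last joint's range is limited). The gripper opens to 92 mm and grips with 3 to 60 N. Pads are 19 mm wide; open, the fingers measure 130 mm over their backs; the gripper's body (75 mm by 190 mm) begins 47 mm behind the grasp point.
Start: joints at [1.221, 0.434, 0.025, 1.573, -0.012, 1.134, -0.075], TCP at [0.153, -0.606, 0.244] pointing down, gripper open.
Joint ranges: [-2.62, 2.62], [-0.44, 2.09], [-1.27, 1.32], [0.08, 2.57], [-1.32, 4.46], [0.12, 2], [-2.74, 2.74]. Speed limits (rad/s): [2.22, 2.22, 3.01, 3.01, 3.14, 3.14, 3.14].

### API

Orientations are given as a rotation vector (axis times angle).
In Python, from cell import observe, get_image, calibration, sign_off, look_for, regions_of, landmark_of gives the robot as it stands.
- The arm moves only by the tool jog_arm, never from a script. Its argument "plan" is a list of rows, each an object with "offset": the shift along the tool's x, y, z normalised to -1 to 1, where 1 is 0.15 m, a list of three; "twist": the turn, a rotation vector about the tool's x, y, z normalised to -1 to 1, where 1 is 2 pi rad, a list of three; "fingers": the gripper command: -1 is shut, 1 is fully open, values between are in proportion. In form: [{"offset": [x, y, z], "twist": [ax, ay, az], "fingers": fingers}, ...]. A call has 1 to 20 rows; each row is the pose to reach, as a shift and turn from the pose commanded when the call began, along the tool's axes at that moment, turning the shorter way round; what a row does not reach only later rows make up. A row lasts 1/8 s, in which the tool goes at most 62.5 mm and 10.7 degrees, less where a joint would pass 70% of its speed; a pose out of reach is approached as far as the arm can. A call with a number of a shift or a turn outside -1 to 1 is refused whole. A call with a gripper value outside its range is refused whole. The fingers move at their own pace and stop on an object; "newtons" is the grip in N (left out, the last holds). Time passes only in rows, so rows that repeat a pose let the fingers close. It gives the time, the measured TCP pose, the force, the opening and the grip force at its end, in the units of the state.
- observe(): the state, without advancing time (a new reading comes with each control period).
- get_image(name): name is "side" or "top" or "wrist"; returns the picture (480x640x3 uint8, red, green, blue); there is no depth.
- calibration(name): a dict with "fov_y" (degrees; the focal length in pixels is half the picture's height over the tangent of half this angle, whatever the lens; pixels are square), "cx", "cy" (the principal point, pixels), "position" and "attitude" of the camera in the world. Camera axes: x right, y down, z forward; pixel columns grow to the right and rows downward; lengths in m; the calibration is good to about 2 mm. The wrist camera is an equidistant fisheye: a pixel r from the principal point sees the ray r / f radians off the axis. A picture is of the moment at which its call begins: read the wrist's pose just before it. calibration takes no time and is no camera call; for the wrist camera it gives the pose at the moment of the call.
- sign_off(): hands the job in; it is judged then, once.
Trained networks look in the newest picture that a camera, given by its name, has taken for a name from the list of things; names that differ only in an ending like _2 or _b are one class to them, and where a whole thing is asked for, a point or a joint stands for the part that bears it (a point fixed in the world has none). Each returns a list of dicts, best first, with "conf" (0 to 1); they miss things now and then, are a little off and sometimes report something else, mostly with a low value. They report only what shows in the picture. A call takes as long as a camera call. They do not tell look-alikes from the thing itself.
- look_for(thing, camera): "box" ([left, top, width, height] as shares, 0 to 1, of the picture: columns of its width, rows of its height, round what is visible of it).
- regions_of(thing, camera): "region" (480x640 bool, what is visible of it) and "box" ([left, top, width, height] as shares, 0 to 1, of the picture: columns of its width, rows of its height, round what is visible of it).
- landmark_of(thing, camera): "at" ([row, column] as shares, 0 to 1, of the picture: columns of its width, rows of its height: a listed point, or the origin of a listed thing).
The state is a dict: "clock": time; "joints": joint angles; "dq": joint speeds; "joint_efforts": joint torques, N m; "position": TCP position; "ee_rot": TCP orientation; "force": force on the tool from outside, world axes, zero at the start; "ft_torque": the same for the moment, N m; "width": opening from 0.0 (shut) to 1.0 (fully open); "gripper_force": force on a finger pad.
Only numpy, scipy, OpenCV 4.12 (cv2) and the standard library are available. Lean on these libraries where they do the work, as an engineer would, in place of code of your own. Each camera call takes 0.05 s, during which the arm holds its last target. There are 200 camera calls.

### The job

First swing the jig's steel latch strap down over the branch slice until it rests fully in its forked catch, while the loupe still lies on the bench. Then pick up the loupe and hold it level over the slice, centred above the dark inlaid button at its middle, with the lens rim's mid-height level with the collar on the gauge post. Finish while holding it there, still and touching nothing but the gripper; do not shift the collar, the slice or the other things on the bench.

Things in the scene. Friction and masses are not known exactly. Their poses are not given: they have to be found in the camera images.
- jig: Fixed inspection jig: a brown wooden board 190 x 180 x 18 mm (its own x, y, z) flat on the bench, origin at the centre of its underside. Four pins 10 mm thick, 18 mm high hold the slice at its middle. The gauge post, a steel rod 8 mm thick, stands at (78, 74) mm in the jig's frame, its top 190 mm above the bench.
- catch (a point): Middle of the forked steel catch's seat, 50 mm above the bench, at (28, -66) mm in the jig's frame; axes those of the jig. Two prongs, 31 mm over their outsides (along x), 12 mm along y, reach 68 mm above the bench; the strap drops between them.
- nest (a point): Middle of the jig board's top face, 18 mm above the bench, where the slice lies; axes those of the jig.
- latch_pivot (a point): Pivot of the latch on the jig, at (28, 70) mm in the jig's frame, 53.5 mm above the bench, between two steel cheeks (31 mm over their outsides, tops 64 mm above the bench); axes those of the jig, the pivot's axis is x.
- latch (a joint): Latch angle, rad: 0 = strap level, resting in the catch (a stop); grows as the free end rises. Friction hinge, stays where left; 1 to 2 N at 100 mm from the pivot moves it. Flat steel strap 14 mm wide, 5 mm thick, 158 mm long from the pivot, pointing to the jig's -y when closed, its top then 56 mm above the bench. Can be pushed down from above.
- latch_tip (a point): Point on the strap's upper face, 150 mm from the pivot, just short of the small upturned tab (about 11 mm high) at its free end.
- mark (a point): Mid-height of the dark steel collar (26 mm diameter, 8 mm high) on the gauge post, on the post's axis: it marks the focal height, set differently each time, 115 to 170 mm above the bench. Its flat pointer, 6 mm wide, reaches 40 mm from the post's axis toward the slice's middle. It slides if pushed (about 3 N).
- slice: Branch slice with bark, 84 mm diameter, 30 mm high, loose between the jig's pins, origin at the centre of its underside.
- button (a point): Centre of the slice's upper face, 48 mm above the bench: the dark inlaid button, 14 mm diameter.
- loupe: Hand loupe, about 90 g, lying flat on the bench: steel lens ring 64 mm in outside diameter, 18 mm high; thin neck; straight dark wooden handle 90 mm long, 16 mm wide, 18 mm high. Origin at the handle's front end, on the underside; x points from handle to lens, z up; the lens centre is at x = 45 mm, the handle runs from x = 0 to -90 mm.
- lens (a point): Centre of the lens, at mid-height of its ring (9 mm above the bench as it lies); axes those of the loupe, z is the lens axis.
- grip (a point): Centre of the handle's thickness and width at x = -30 mm in the loupe's frame, 75 mm from the lens centre: a good place to grip, across the 16 mm width.
- offcut: Bystander: wooden block 45 x 60 x 40 mm.
- dowel: Bystander: upright wooden dowel, 26 mm diameter, 55 mm high.
- spare_slice: Bystander: another branch slice, 80 mm diameter, 28 mm high, on the bench, without button.
- candlestick: Bystander: turned wooden candlestick, 165 mm high, 72 mm wide.
- chesspawn: Bystander: turned wooden pawn, 68 mm high, 44 mm wide.
- driver: Bystander: screwdriver lying on the bench.
- dustbrush: Bystander: brush lying on the bench.
Things that resemble listed ones, but are neither listed nor needed, are in the scene too. Leave any orange look-alike of the slice alone.

How it is judged:
On the way, in this order (a step that is already met when the one before it is completed fails the run):
1. the latch rests in its catch while the loupe still lies on the bench (value of joint latch below 0.06 rad and height (world z) of lens below 0.02 m), for 0.2 s.
2. the loupe is held level over the button at the collar's height (value of joint latch below 0.06 rad and horizontal distance between lens and button below 0.014 m and z of lens in the frame of mark between -0.008 and 0.008 m and angle between lens's own z axis and vertical below 0.12 rad and contact force between the fingers and loupe above 1 N and contact force between loupe and jig below 0.05 N and contact force between loupe and slice below 0.05 N and linear speed of loupe below 0.03 m/s and angular speed of loupe below 0.3 rad/s), for 0.5 s.
At the end, for the whole second after the job is handed in: Latch within 0.06 rad of shut; loupe held by the gripper only, at rest, lens within 14 mm of centre over the button, within 8 mm of the collar's mid-height, tilt under 0.12 rad; slice flat, within 8 mm of its place, collar within 6 mm and bystanders within 30 mm of their starts (all of step 2 and horizontal distance between button and nest below 0.008 m and angle between slice's own z axis and vertical below 0.05 rad and distance of mark from where it was at the start of the episode below 0.006 m and distance of each of offcut, dowel, spare_slice, candlestick, chesspawn, driver, dustbrush from where it was at the start of the episode below 0.03 m); the arm keeps its last pose, push and grip.
It fails at once if the gauge collar was shifted by more than 6 mm (distance of mark from where it was at the start of the episode above 0.006 m).
It fails at once if the slice was pushed or lifted out of its place between the pins (distance between button and nest above 0.042 m).
It fails at once if a bystander was moved by more than 30 mm (distance of any of offcut, dowel, spare_slice, candlestick, chesspawn, driver, dustbrush from where it was at the start of the episode above 0.03 m).
It also fails if it takes over 61 s, if anything falls off the work surface, if the arm or the gripper's body presses on something with over 40 N, if the wrist force passes 120 N, or if a joint passes its speed limit or range.

## Working session

There is one attempt and no reset: what is moved stays moved. The work goes in short steps, Python scripts to look and compute and a tool call to move; the robot and the scene stay as the last step left them, time stands still between calls to the robot, and variables do not carry over. Pictures are saved under pics/ and viewed, at most 10 in all, crops included, and the job is handed in when it is done.

Besides the shell and the picture viewer there is one more tool, called after "Request:" as name(argument=value, ...) on one line, values as JSON. jog_arm: Moves the arm, as the interface text tells. Scaled input: -1 to 1 covers 0.15 m each way for a shift and 2 pi rad each way for a turn. Its arguments: {"type":"object","properties":{"plan":{"type":"array","items":{"type":"object","properties":{"offset":{"type":"array","items":{"type":"number","minimum":-1,"maximum":1}},"twist":{"type":"array","items":{"type":"number","minimum":-1,"maximum":1}},"fingers":{"type":"number"}}}},"newtons":{"type":"number"}},"required":["plan"]}

```bash
mkdir -p pics; cat > h.py <<'E'
import numpy as np, cv2
from scipy.spatial.transform import Rotation as R
from cell import *
def cam(n):
    c=calibration(n); a=np.array(c["attitude"],float)
    M=a if a.shape==(3,3) else (R.from_rotvec(a).as_matrix() if a.size==3 else R.from_quat(a).as_matrix())
    return c,M,np.array(c["position"]),240/np.tan(np.radians(c["fov_y"])/2)
def ray(n,u,v):
    c,M,p,f=cam(n); x,y=u-c["cx"],v-c["cy"]
    if n=="wrist":
        r=np.hypot(x,y)+1e-9; t=r/f; d=np.array([x/r*np.sin(t),y/r*np.sin(t),np.cos(t)])
    else: d=np.array([x/f,y/f,1])
    return p,M@d
def onz(n,u,v,z):
    p,d=ray(n,u,v); return p+d*(z-p[2])/d[2]
def proj(n,P):
    c,M,p,f=cam(n); d=M.T@(np.array(P)-p)
    if n=="wrist":
        r=np.hypot(d[0],d[1])+1e-9; t=np.arctan2(r,d[2]); return np.array([c["cx"]+f*t*d[0]/r,c["cy"]+f*t*d[1]/r])
    return np.array([c["cx"]+f*d[0]/d[2],c["cy"]+f*d[1]/d[2]])
def tri(obs):
    A=np.zeros((3,3));b=np.zeros(3)
    for n,u,v in obs:
        p,d=ray(n,u,v); d=d/np.linalg.norm(d); Q=np.eye(3)-np.outer(d,d);A+=Q;b+=Q@p
    X=np.linalg.solve(A,b); return X,[np.linalg.norm(np.cross(X-ray(n,u,v)[0],ray(n,u,v)[1]/np.linalg.norm(ray(n,u,v)[1]))) for n,u,v in obs]
def lm(t,n,k=2):
    return [(round(l["at"][1]*640,1),round(l["at"][0]*480,1),round(l["conf"],2)) for l in landmark_of(t,n)[:k]]
E
python3 - <<'E'
from h import *
print(observe())
for n in("side","top","wrist"):
    print(n,calibration(n)); cv2.imwrite(f"pics/{n}0.png",get_image(n)[:,:,::-1])
    for t in "jig catch nest latch_pivot latch_tip mark button loupe lens grip".split(): print(t,lm(t,n))
E
```

```text
{'clock': 0.0, 'joints': array([ 1.22143431,  0.43522404,  0.02499556,  1.57406151, -0.01164053,
        1.13398492, -0.07508899]), 'dq': array([ 2.54920885e-04, -1.25114509e-03, -8.17007792e-04, -4.46609980e-05,
       -7.88979871e-04, -9.89158110e-04, -7.24020521e-04]), 'joint_efforts': array([-9.40286809e-04, -6.67860103e+01,  9.84364562e-01, -3.14469230e+01,
       -6.06269413e-02,  4.26395237e-02,  9.55067731e-05]), 'position': array([ 0.15250129, -0.605632  ,  0.2429583 ]), 'ee_rot': array([-3.11623813e+00, -3.86295524e-01,  4.70596001e-04]), 'force': array([ 0.09095523, -0.3292387 , -0.04288162]), 'ft_torque': array([ 0.0067128 , -0.0422115 , -0.01020152]), 'gripper_force': 0.0, 'width': 0.9989752523433003}
side {'fov_y': 54.70718907594142, 'cx': 317.3922490790132, 'cy': 239.14500396761676, 'position': array([0.38556274, 0.80866482, 0.77671781]), 'attitude': array([-0.33682403,  2.71259409, -1.31345508])}
jig [(318.8, 321.4, 0.73)]
catch [(308.5, 286.6, 0.69)]
nest [(321.4, 315.5, 0.6)]
latch_pivot [(305.4, 334.4, 0.66)]
latch_tip [(302.1, 257.3, 0.65)]
mark [(280.6, 297.9, 0.
[... 368 characters left out ...]
(276.5, 265.4, 0.68)]
catch [(296.8, 248.1, 0.96)]
nest [(320.3, 185.1, 0.24), (401.7, 254.6, 0.18)]
latch_pivot [(245.1, 259.6, 0.58)]
latch_tip [(271.7, 246.2, 0.69), (242.7, 260.1, 0.66)]
mark [(233.7, 237.1, 0.44), (274.1, 264.4, 0.18)]
button [(274.9, 158.3, 0.86), (249.8, 342.1, 0.74)]
loupe [(399.2, 271.7, 0.91)]
lens [(401.7, 253.9, 0.82), (272.3, 264.0, 0.2)]
grip [(397.6, 282.4, 0.65)]
wrist {'fov_y': 65.70646984690485, 'cx': 322.91642634406446, 'cy': 236.48990135088923, 'position': array([ 0.2297112 , -0.58729506,  0.38484642]), 'attitude': array([ 2.28501114, -1.78042925, -0.2663164 ])}
jig []
catch []
nest []
latch_pivot []
latch_tip []
mark []
button []
loupe []
lens []
grip []
```

View pics/top0.png

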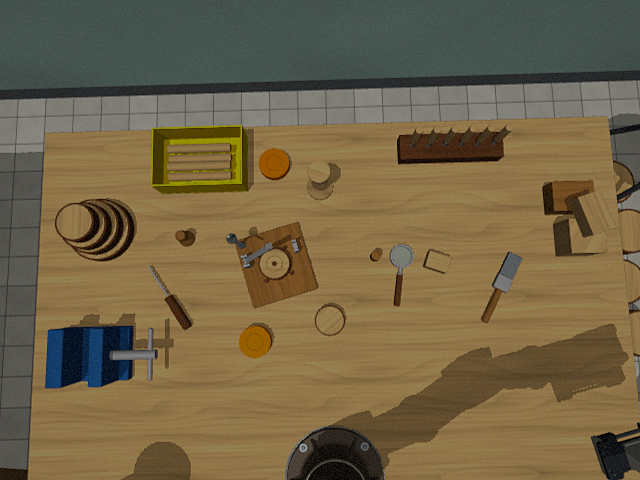

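View pics/side0.png

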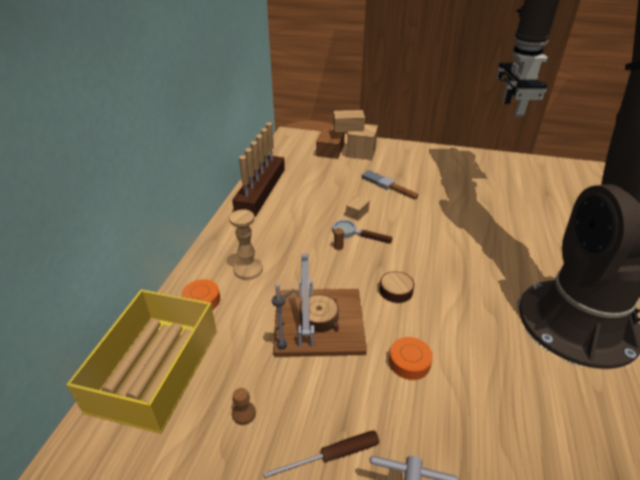

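```bash
python3 - <<'E'
from h import *
print("TCP proj",proj("top",observe()["position"]))
for nm,s,t in [("catch",(308.5,286.6),(296.8,248.1)),("pivot",(305.4,334.4),(245.1,259.6)),("tip",(302.1,257.3),(271.7,246.2)),("mark",(280.6,297.9),(233.7,237.1)),("jig",(318.8,321.4),(276.5,265.4)),("loupe",(359.1,234.3),(399.2,271.7)),("lens",(342.7,227.2),(401.7,253.9)),("grip",(370.6,235.4),(397.6,282.4))]:
    print(nm,tri([("side",*s),("top",*t)]))
print("button side",onz("side",317.4,307,.048))
E
```

```text
TCP proj [622.01701662 434.49940591]
catch (array([0.58995501, 0.08280035, 0.04458172]), [np.float64(0.0008768271343523534), np.float64(0.0008768271343523439)])
pivot (array([0.56131225, 0.21938668, 0.04680416]), [np.float64(0.0007470713380144544), np.float64(0.0007470713380145591)])
tip (array([0.58409725, 0.13496263, 0.17530631]), [np.float64(0.004027913596862234), np.float64(0.004027913596862152)])
mark (array([0.60624997, 0.22912285, 0.14967667]), [np.float64(0.0018495398267620881), np.float64(0.0018495398267621011)])
jig (array([0.55004903, 0.14168219, 0.00331279]), [np.float64(0.0020649472794128914), np.float64(0.0020649472794130445)])
loupe (array([ 0.52204534, -0.19147284,  0.00077783]), [np.float64(1.6415654286500445e-05), np.float64(1.6415654286443297e-05)])
lens (array([ 0.56952113, -0.19892201,  0.01092057]), [np.float64(0.00012911812009951137), np.float64(0.00012911812009949383)])
grip (array([ 0.49138242, -0.184854  ,  0.0079986 ]), [np.float64(0.0015849541655128597), np.float64(0.001584954165512786)])
button side [0.55525516 0.14172364 0.048     ]
```

The top picture shows the jig at about (275,265), with the plain slice and its button at (274,263). There are orange look-alikes at (274,163) and (255,341), and the spare slice is at (329,320) with no button. The slice on the jig fits the description, because it sits between the pins under the raised strap. The loupe is at (400,270). The side view shows the strap raised about 0.97 rad, and the triangulated points agree with the listed sizes. I'll move to above the jig.

```bash
cat >> h.py <<'E'
def pose(p,yaw): # tool x at yaw, pointing down
    c,s=np.cos(yaw),np.sin(yaw); return np.array(p,float),np.array([[c,s,0],[s,-c,0],[0,0,-1]],float)
def cur():
    o=observe(); return np.array(o["position"]),R.from_rotvec(o["ee_rot"]).as_matrix()
def rel(a,b):
    return np.round(a[1].T@(b[0]-a[0])/.15,3),np.round(R.from_matrix(a[1].T@b[1]).as_rotvec()/(2*np.pi),4)
def chain(wps):
    a=cur()
    for w in wps: b=pose(*w); print(w,*rel(a,b)); a=b
E
python3 - <<'E'
from h import *
p,M=cur(); y0=np.arctan2(M[1,0],M[0,0]); print(p,y0)
A=np.array([*p,y0]); A[2]=.243; B=np.array([.566,.135,.33,1.777])
# arc about base in azimuth
az0,az1=np.arctan2(A[1],A[0]),np.arctan2(B[1],B[0]); r0,r1=np.hypot(*A[:2]),np.hypot(*B[:2])
N=6; w=[]
for i in range(1,N+1):
    t=i/N; az=az0+t*(az1-az0); r=r0+t*(r1-r0); w.append(((round(r*np.cos(az),3),round(r*np.sin(az),3),round(.243+t*.087,3)),round(y0+t*(B[3]-y0),3)))
chain(w)
E
```

```text
[ 0.15266145 -0.606072    0.24378681] 0.24673657412353178
((np.float64(0.3), np.float64(-0.54), 0.258), np.float64(0.502)) [ 1.06  -0.187 -0.095] [ 0.      0.     -0.0406]
((np.float64(0.423), np.float64(-0.44), 0.272), np.float64(0.757)) [ 1.04  -0.19  -0.093] [ 0.      0.     -0.0406]
((np.float64(0.516), np.float64(-0.313), 0.286), np.float64(1.012)) [ 1.032 -0.19  -0.093] [ 0.      0.     -0.0406]
((np.float64(0.572), np.float64(-0.168), 0.301), np.float64(1.267)) [ 1.018 -0.196 -0.1  ] [ 0.      0.     -0.0406]
((np.float64(0.589), np.float64(-0.015), 0.316), np.float64(1.522)) [ 1.007 -0.197 -0.1  ] [ 0.      0.     -0.0406]
((np.float64(0.566), np.float64(0.135), 0.33), np.float64(1.777)) [ 0.991 -0.202 -0.093] [ 0.      0.     -0.0406]
```

Request:
jog_arm(plan=[{"offset": [0.4, -0.07, -0.04], "twist": [0, 0, -0.016], "fingers": -1}, {"offset": [0.8, -0.15, -0.08], "twist": [0, 0, -0.032], "fingers": -1}, {"offset": [1, -0.19, -0.1], "twist": [0, 0, -0.04], "fingers": -1}, {"offset": [1, -0.19, -0.1], "twist": [0, 0, -0.04], "fingers": -1}])

```text
clock: 2.15
position: [0.2941, -0.5404, 0.259]
ee_rot: [3.043, 0.782, 0.002]
force: [-0.1, -0.0, -0.6]
width: 0.614
gripper_force: 0.0
```

Request:
jog_arm(plan=[{"offset": [0.4, -0.07, -0.04], "twist": [0, 0, -0.016], "fingers": -1}, {"offset": [0.8, -0.15, -0.08], "twist": [0, 0, -0.032], "fingers": -1}, {"offset": [1, -0.19, -0.1], "twist": [0, 0, -0.04], "fingers": -1}, {"offset": [1, -0.19, -0.1], "twist": [0, 0, -0.04], "fingers": -1}])

```text
clock: 2.65
position: [0.4105, -0.4442, 0.2739]
ee_rot: [2.922, 1.153, 0.001]
force: [-1.4, -0.4, -0.9]
width: 0.179
gripper_force: 0.0
```

Request:
jog_arm(plan=[{"offset": [0.4, -0.07, -0.04], "twist": [0, 0, -0.016], "fingers": -1}, {"offset": [0.8, -0.15, -0.08], "twist": [0, 0, -0.032], "fingers": -1}, {"offset": [1, -0.19, -0.1], "twist": [0, 0, -0.04], "fingers": -1}, {"offset": [1, -0.19, -0.1], "twist": [0, 0, -0.04], "fingers": -1}])

```text
clock: 3.15
position: [0.5, -0.3218, 0.2887]
ee_rot: [2.756, 1.508, -0.0]
force: [-0.5, -1.6, -0.2]
width: 0.003
gripper_force: 0.0
```

Request:
jog_arm(plan=[{"offset": [0.4, -0.07, -0.04], "twist": [0, 0, -0.016], "fingers": -1}, {"offset": [0.8, -0.15, -0.08], "twist": [0, 0, -0.032], "fingers": -1}, {"offset": [1, -0.19, -0.1], "twist": [0, 0, -0.04], "fingers": -1}, {"offset": [1, -0.19, -0.1], "twist": [0, 0, -0.04], "fingers": -1}])

```text
clock: 3.65
position: [0.5567, -0.1807, 0.3037]
ee_rot: [2.546, 1.84, -0.0]
force: [0.2, -0.3, -0.1]
width: 0.005
gripper_force: 0.0
```

```bash
python3 - <<'E'
from h import *
im=get_image("wrist"); cv2.imwrite("pics/wrist1.png",im[:,:,::-1])
c,M,p,f=cam("wrist"); print(p,M[:,2],observe()["joints"])
z=dict(catch=.05,nest=.018,latch_pivot=.0535,latch_tip=.17,mark=.15,button=.048,lens=.009,grip=.009,loupe=0,jig=0)
for t in z:
    for u,v,cf in lm(t,"wrist"): print(t,u,v,cf,onz("wrist",u,v,z[t]).round(4))
chain([((.575,-.03,.317),1.52),((.566,.12,.33),1.777)])
E
```

```text
[ 0.58128925 -0.10785207  0.44436711] [-0.09253338 -0.27806648 -0.95609446] [ 0.49036603  0.35793505 -0.36693901  1.55986672  0.13444725  1.24922846
 -0.22010572]
lens 335.5 201.2 0.68 [ 0.5678 -0.1961  0.009 ]
grip 273.6 217.6 0.76 [ 0.4905 -0.1911  0.009 ]
loupe 296.6 206.9 0.94 [ 0.5204 -0.1889  0.    ]
((0.575, -0.03, 0.317), 1.52) [ 0.993 -0.199 -0.089] [-0.      0.     -0.0428]
((0.566, 0.12, 0.33), 1.777) [ 0.996 -0.111 -0.087] [ 0.      0.     -0.0409]
```

View pics/wrist1.png

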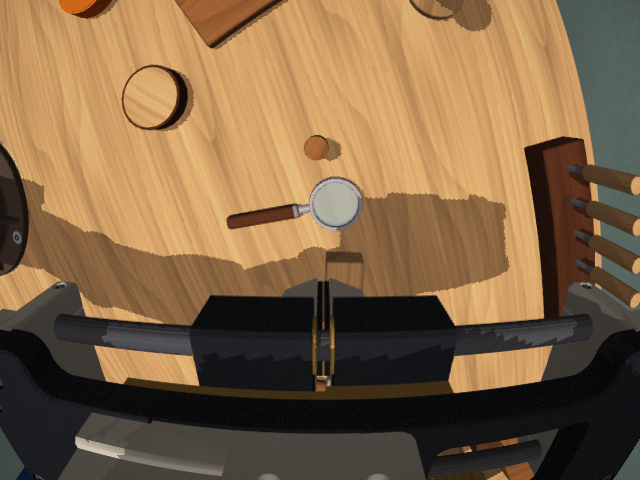

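The wrist view shows the loupe with its lens at (336,203) and its handle at (262,215), which agrees with the other cameras. I'll carry on to the jig.

Request:
jog_arm(plan=[{"offset": [0.4, -0.08, -0.04], "twist": [0, 0, -0.016], "fingers": -1}, {"offset": [0.8, -0.16, -0.08], "twist": [0, 0, -0.032], "fingers": -1}, {"offset": [0.99, -0.2, -0.1], "twist": [0, 0, -0.043], "fingers": -1}, {"offset": [0.99, -0.2, -0.1], "twist": [0, 0, -0.043], "fingers": -1}])

```text
clock: 4.7
position: [0.575, -0.0273, 0.3191]
ee_rot: [-2.269, -2.173, -0.002]
force: [-0.1, -0.6, 0.1]
width: -0.001
gripper_force: 0.0
```

```bash
python3 - <<'E'
from h import *
im=get_image("wrist"); cv2.imwrite("pics/wrist2.png",im[:,:,::-1])
z=dict(catch=.05,nest=.018,latch_pivot=.0535,latch_tip=.17,mark=.15,button=.048,jig=0)
get_image("top");get_image("side")
for t in z:
    for u,v,cf in lm(t,"wrist"): print(t,u,v,cf,onz("wrist",u,v,z[t]).round(4))
w=lm("mark","wrist")[0]; s=lm("mark","side")[0]; t=lm("mark","top")[0]; print(s,t)
print(tri([("wrist",*w[:2]),("side",*s[:2])]),tri([("wrist",*w[:2]),("side",*s[:2]),("top",*t[:2])]))
w=lm("latch_tip","wrist")[0]; s=lm("latch_tip","side")[0]; print("tip",tri([("wrist",*w[:2]),("side",*s[:2])]))
E
```

```text
catch 339.9 94.3 0.58 [0.5992 0.0808 0.05  ]
latch_tip 321.6 12.4 0.85 [0.5827 0.1388 0.17  ]
mark 294.1 50.4 0.53 [0.5588 0.1132 0.15  ]
button 133.2 31.5 0.93 [0.36   0.1885 0.048 ]
button 520.6 59.8 0.93 [0.8199 0.131  0.048 ]
(277.2, 297.5, 0.6) (273.3, 263.5, 0.58)
(array([0.59555944, 0.14580512, 0.07520794]), [np.float64(0.04468122490369338), np.float64(0.04468122490369351)]) (array([0.57935474, 0.14548265, 0.07309731]), [np.float64(0.02975620625887268), np.float64(0.060222038451883265), np.float64(0.031869590246511606)])
tip (array([0.58413822, 0.13766889, 0.18023362]), [np.float64(0.001921609601665691), np.float64(0.0019216096016658444)])
```

View pics/wrist2.png

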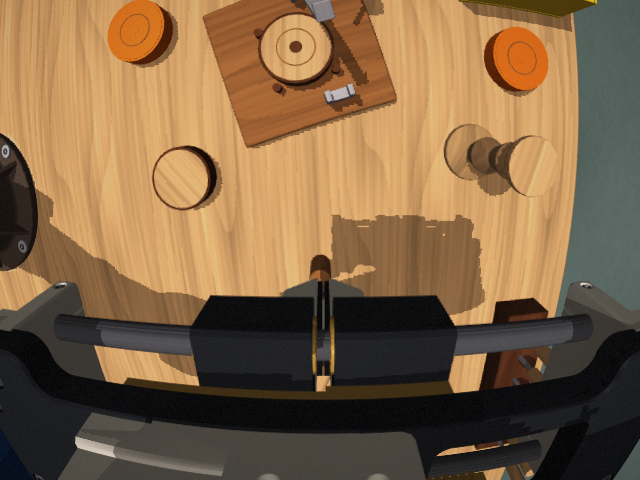

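The wrist view shows the jig slice and its button at (295,46), the catch at (340,94), and board corners at (247,146), (396,100) and (205,17). The orange decoys are at (139,31) and (516,59). I'll get the jig pose from the corners, then refine the collar from a zoomed side crop.

```bash
python3 - <<'E'
from h import *
print("button",onz("wrist",295,46.5,.048))
a=onz("wrist",247,146,.018);b=onz("wrist",396.5,100,.018);print(a,b,np.hypot(*(b-a)[:2]),np.arctan2(*(b-a)[1::-1]))
u=(b-a)/np.hypot(*(b-a)[:2]);v=np.array([-u[1],u[0],0]); c=(a+b)/2+.09*v; print("centre",c)
for q,n in[((28,70),"piv"),((28,-66),"catch"),((78,74),"post")]: print(n,c[:2]+q[0]/1e3*u[:2]+q[1]/1e3*v[:2])
im=get_image("side"); t=get_image("top")
s=cv2.resize(im[240:360,260:380],None,fx=4.9,fy=4.9,interpolation=cv2.INTER_CUBIC)
cv2.imwrite("pics/crop.png",s[:590,:,::-1])
E
```

```text
button [0.55314141 0.14039106 0.048     ]
[0.48748538 0.03132125 0.018     ] [0.66748304 0.078011   0.018     ] 0.18595453252753416 0.2537974004654204
centre [0.55488687 0.14178306 0.018     ]
piv [0.56441421 0.21657096]
catch [0.5985613  0.08492759]
post [0.61180819 0.2329969 ]
```

View pics/crop.png

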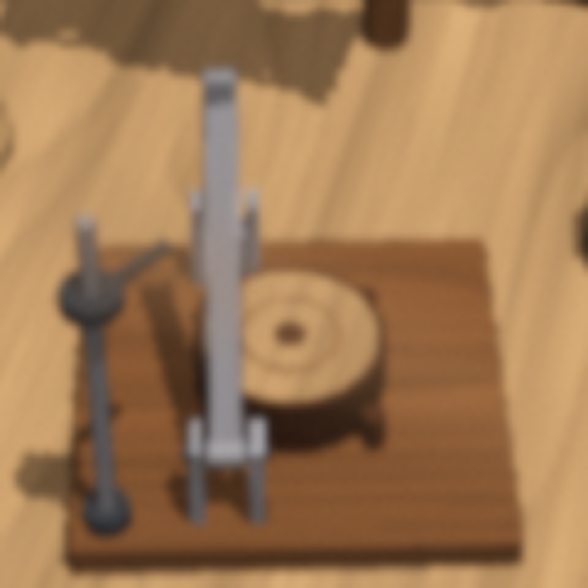

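```bash
python3 - <<'E'
from h import *
f=lambda x,y:(260+x/4.9-.4,240+y/4.9-.4)
top=f(85,218);col=f(92,298);print("postxy from top",onz("side",*top,.19)[:2],"board corners",*[onz("side",*f(*q),.018).round(4) for q in[(68,555),(521,545),(485,242),(88,243)]])
print("button",onz("side",*f(291,333),.048),"pivot",onz("side",*f(228,440),.06),"catch",onz("side",*f(226,235),.06))
for P in [onz("side",*top,.19)[:2],(.612,.233),(.608,.230)]:
    zs=np.linspace(.11,.18,701); d=[np.linalg.norm(proj("side",[*P,z])-col) for z in zs]; print(P,zs[np.argmin(d)],min(d), proj("side",[*P,.19])-top)
E
```

```text
postxy from top [0.60737678 0.23468674] board corners [0.6172 0.2577 0.018 ] [0.4375 0.2072 0.018 ] [0.4835 0.0358 0.018 ] [0.6657 0.0823 0.018 ]
button [0.55156933 0.14247184 0.048     ] pivot [0.55936995 0.21729064 0.06      ] catch [0.5916681  0.10251619 0.06      ]
[0.60737678 0.23468674] 0.1477 0.18004937477142557 [ 0.00000000e+00 -5.68434189e-14]
(0.612, 0.233) 0.1445 2.155620286966617 [-2.12885253 -1.05555188]
(0.608, 0.23) 0.143 0.4101889809301384 [ 0.47458291 -1.79120323]
```

```bash
python3 - <<'E'
from h import *
chain([((.574,.085,.32),1.83),((.5692,.1878,.32),1.831),((.5692,.1878,.172),1.831)])
E
```

```text
((0.574, 0.085, 0.32), 1.83) [ 0.765 -0.042 -0.008] [ 0.     0.    -0.049]
((0.5692, 0.1878, 0.32), 1.831) [0.671 0.145 0.   ] [ 0.      0.     -0.0002]
((0.5692, 0.1878, 0.172), 1.831) [0.    0.    0.987] [0. 0. 0.]
```

Request:
jog_arm(plan=[{"offset": [0.4, -0.02, 0], "twist": [0, 0, -0.025], "fingers": -1}, {"offset": [0.765, -0.042, 0], "twist": [0, 0, -0.049], "fingers": -1}, {"offset": [0.765, -0.042, 0], "twist": [0, 0, -0.049], "fingers": -1}, {"offset": [0.765, -0.042, 0], "twist": [0, 0, -0.049], "fingers": -1}])

```text
clock: 6.05
position: [0.5741, 0.0844, 0.3186]
ee_rot: [1.917, 2.489, -0.001]
force: [-0.1, -0.6, -0.2]
width: 0.003
gripper_force: 0.0
```

Request:
jog_arm(plan=[{"offset": [0.33, 0.07, 0], "twist": [0, 0, 0], "fingers": -1}, {"offset": [0.671, 0.145, 0], "twist": [0, 0, 0], "fingers": -1}, {"offset": [0.671, 0.145, 0], "twist": [0, 0, 0], "fingers": -1}, {"offset": [0.671, 0.145, 0], "twist": [0, 0, 0], "fingers": -1}, {"offset": [0.671, 0.145, 0], "twist": [0, 0, 0], "fingers": -1}])

```text
clock: 6.68
position: [0.5699, 0.1854, 0.3186]
ee_rot: [1.92, 2.486, -0.001]
force: [0.5, -0.5, 0.7]
width: 0.004
gripper_force: 0.0
```

```bash
python3 - <<'E'
from h import *
print(cur()[0],observe()["joints"]); chain([((.5692,.1878,.172),1.831)])
E
```

```text
[0.56994839 0.18536511 0.31858195] [ 0.0025881   0.40949057 -0.59178534  1.48683267  0.23271013  1.31630865
 -0.35397752]
((0.5692, 0.1878, 0.172), 1.831) [ 0.018 -0.001  0.977] [-0.      0.0002 -0.0007]
```

Request:
jog_arm(plan=[{"offset": [0.01, 0, 0.3], "twist": [0, 0, 0], "fingers": -1}, {"offset": [0.018, 0, 0.6], "twist": [0, 0, 0], "fingers": -1}, {"offset": [0.018, 0, 0.85], "twist": [0, 0, 0], "fingers": -1}, {"offset": [0.018, 0, 0.977], "twist": [0, 0, 0], "fingers": -1}, {"offset": [0.018, 0, 0.977], "twist": [0, 0, 0], "fingers": -1}, {"offset": [0.018, 0, 0.977], "twist": [0, 0, 0], "fingers": -1}])

```text
clock: 7.42
position: [0.5695, 0.1906, 0.1737]
ee_rot: [1.916, 2.488, 0.003]
force: [0.0, 0.3, -0.3]
width: 0.003
gripper_force: 0.0
```

Request:
jog_arm(plan=[{"offset": [-0.07, 0, 0.01], "twist": [0, 0, 0], "fingers": -1}, {"offset": [-0.137, 0, 0.022], "twist": [0, 0, 0], "fingers": -1}, {"offset": [-0.2, 0, 0.065], "twist": [0, 0, 0], "fingers": -1}, {"offset": [-0.259, 0, 0.115], "twist": [0, 0, 0], "fingers": -1}, {"offset": [-0.31, 0, 0.17], "twist": [0, 0, 0], "fingers": -1}, {"offset": [-0.36, 0, 0.23], "twist": [0, 0, 0], "fingers": -1}, {"offset": [-0.4, 0, 0.295], "twist": [0, 0, 0], "fingers": -1}, {"offset": [-0.436, 0, 0.363], "twist": [0, 0, 0], "fingers": -1}, {"offset": [-0.436, 0, 0.363], "twist": [0, 0, 0], "fingers": -1}])

```text
clock: 8.55
position: [0.5848, 0.1264, 0.1165]
ee_rot: [-1.916, -2.489, 0.003]
force: [-0.6, -0.2, -0.2]
width: 0.005
gripper_force: 0.0
```

```bash
python3 - <<'E'
from h import *
print(observe()["force"]); im=get_image("side"); print(lm("latch_tip","side"))
cv2.imwrite("pics/s3.png",cv2.resize(im[200:360,240:400],(590,590),interpolation=cv2.INTER_CUBIC)[:,:,::-1])
P=np.array([.5615,.2168]);d=np.array([.257,-.966])
for th in(0,.2,.4,.6,.8,1): print(th,proj("side",[*(P+d*(.15*np.cos(th)-.0025*np.sin(th))),.0535+.15*np.sin(th)+.0025]))
E
```

```text
[-0.56596736 -0.17650915 -0.18148286]
[]
0 [305.75585426 278.97768576]
0.2 [305.51667333 270.21742696]
0.4 [305.25486131 263.27887045]
0.6 [304.97687024 258.51732097]
0.8 [304.69085899 256.2870631 ]
1 [304.40695013 256.91581097]
```

View pics/s3.png

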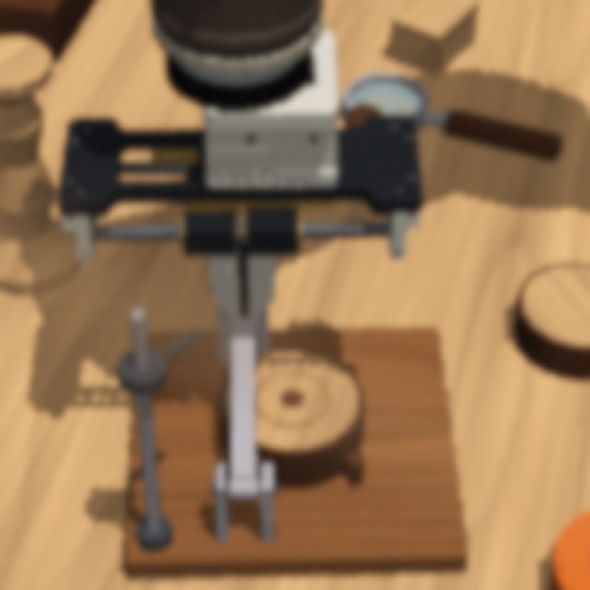

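The strap end disappears under the fingertips at about crop (243,335), so it is following them. I'll push the rest of the way.

Request:
jog_arm(plan=[{"offset": [-0.035, 0, 0.07], "twist": [0, 0, 0], "fingers": -1}, {"offset": [-0.06, 0, 0.145], "twist": [0, 0, 0], "fingers": -1}, {"offset": [-0.073, 0, 0.2], "twist": [0, 0, 0], "fingers": -1}, {"offset": [-0.08, 0, 0.255], "twist": [0, 0, 0], "fingers": -1}, {"offset": [-0.08, 0, 0.29], "twist": [0, 0, 0], "fingers": -1}, {"offset": [-0.08, 0, 0.305], "twist": [0, 0, 0], "fingers": -1}, {"offset": [-0.08, 0, 0.315], "twist": [0, 0, 0], "fingers": -1}, {"offset": [-0.08, 0, 0.315], "twist": [0, 0, 0], "fingers": -1}])

```text
clock: 9.65
position: [0.5884, 0.1155, 0.0728]
ee_rot: [1.915, 2.489, -0.001]
force: [-8.7, -4.4, 25.6]
width: 0.005
gripper_force: 13.2
```

The fingers stopped at tip height 56 mm with 26 N of reaction, so the strap is on its stop. I'll retreat upward and check it.

Request:
jog_arm(plan=[{"offset": [0, 0, -0.2], "twist": [0, 0, 0], "fingers": -1}, {"offset": [0, 0, -0.5], "twist": [0, 0, 0], "fingers": -1}, {"offset": [0, 0, -0.9], "twist": [0, 0, 0], "fingers": -1}, {"offset": [0, 0, -1], "twist": [0, 0, 0], "fingers": -1}])

```text
clock: 10.15
position: [0.5901, 0.1168, 0.2247]
ee_rot: [1.913, 2.487, 0.008]
force: [0.1, -0.1, -0.7]
width: 0.004
gripper_force: 0.0
```

Request:
jog_arm(plan=[{"offset": [-0.4, 0, -0.3], "twist": [0, 0, -0.02], "fingers": 1}, {"offset": [-0.8, 0.0, -0.5], "twist": [0, 0, -0.045], "fingers": 1}, {"offset": [-1, 0.0, -0.5], "twist": [0, 0, -0.07], "fingers": 1}, {"offset": [-1, 0.0, -0.5], "twist": [0, 0, -0.09], "fingers": 1}])

```text
clock: 10.65
position: [0.6278, -0.035, 0.2949]
ee_rot: [1.149, 2.923, -0.003]
force: [-0.3, 0.5, 0.3]
width: 0.393
gripper_force: 0.0
```

```bash
python3 - <<'E'
from h import *
print(cur()[0],observe()["joints"]); P=np.array([.5615,.2168]);d=np.array([.257,-.966])
get_image("side");get_image("wrist");get_image("top")
s=lm("latch_tip","side");w=lm("latch_tip","wrist");t=lm("latch_tip","top");print(s,w,t)
print("exp",[proj(n,[*(P+d*.15),.056]) for n in("side","wrist","top")])
for n in("side","wrist","top"): print(n,lm("mark",n),lm("button",n),lm("lens",n),lm("grip",n),lm("loupe",n))
E
```

```text
[ 0.62780288 -0.03500519  0.29492638] [ 0.40674373  0.49455682 -0.67916806  1.4453392   0.31591634  1.3121254
  0.52745241]
[(301.4, 278.3, 0.79)] [(381.7, 114.3, 0.94)] [(300.0, 247.2, 0.9)]
exp [array([305.75585426, 278.97768576]), array([377.62807222, 118.53163609]), array([300.53843693, 243.34569706])]
side [(276.3, 299.9, 0.48), (306.2, 331.2, 0.39)] [(411.6, 352.8, 0.97), (196.2, 291.2, 0.96)] [(345.0, 226.0, 0.69), (319.0, 323.9, 0.57)] [(370.0, 236.0, 0.74), (318.9, 307.5, 0.18)] [(362.4, 231.7, 0.86)]
wrist [(539.4, 11.0, 0.84)] [(536.6, 227.6, 0.89), (399.3, 36.6, 0.8)] [(192.4, 244.7, 0.95)] [(158.6, 204.1, 0.7)] [(176.1, 217.2, 0.62)]
top [(230.8, 237.4, 0.62)] [(277.2, 261.8, 0.8), (250.3, 342.8, 0.62)] [] [] []
```

The latch tip matches the closed position. Next I'll refine the collar and button estimates from this pose and work out the loupe approach.

```bash
python3 - <<'E'
from h import *
print("mark",tri([("wrist",539.4,11),("side",278.4,300.4)]),tri([("wrist",539.4,11),("side",278.4,300.4),("top",232,237.2)]),tri([("top",232,237.2),("side",278.4,300.4)]))
print("button w/t",onz("wrist",399.3,36.6,.048),onz("top",277.2,261.8,.048))
print("lens w",onz("wrist",192.4,244.7,.009),onz("wrist",158.6,204.1,.009),onz("wrist",176.1,217.2,0))
g=regions_of("grip","wrist"); 
chain([((.56,-.12,.25),2.8),((.49,-.21,.18),3.04)])
E
```

```text
mark (array([0.60829794, 0.23746235, 0.15120459]), [np.float64(0.0023748172330430393), np.float64(0.002374817233043023)]) (array([0.60826202, 0.23570792, 0.15067353]), [np.float64(0.0032163011366399792), np.float64(0.0022284764853632137), np.float64(0.002230385262724512)]) (array([0.60777597, 0.2340383 , 0.1471993 ]), [np.float64(0.0005386619084438683), np.float64(0.0005386619084438599)])
button w/t [0.55070589 0.14937797 0.048     ] [0.5538338  0.13474348 0.048     ]
lens w [ 0.56123093 -0.19300975  0.009     ] [ 0.49400726 -0.18709793  0.009     ] [ 5.21207257e-01 -1.86457401e-01  5.55111512e-17]
((0.56, -0.12, 0.25), 2.8) [-0.083 -0.746  0.303] [ 0.      0.     -0.0644]
((0.49, -0.21, 0.18), 3.04) [ 0.239 -0.722  0.467] [ 0.      0.     -0.0382]
```

Request:
jog_arm(plan=[{"offset": [-0.1, -0.35, 0.1], "twist": [0, 0, -0.025], "fingers": 1}, {"offset": [-0.1, -0.75, 0.2], "twist": [0, 0, -0.05], "fingers": 1}, {"offset": [-0.1, -0.75, 0.3], "twist": [0, 0, -0.064], "fingers": 1}, {"offset": [-0.1, -0.75, 0.3], "twist": [0, 0, -0.064], "fingers": 1}])

```text
clock: 12.25
position: [0.5607, -0.1229, 0.2497]
ee_rot: [-0.54, -3.093, -0.0]
force: [0.4, 0.2, 1.2]
width: 1.003
gripper_force: 0.0
```

Request:
jog_arm(plan=[{"offset": [0.06, -0.35, 0], "twist": [0, 0, -0.02], "fingers": 1}, {"offset": [0.09, -0.6, 0], "twist": [0, 0, -0.038], "fingers": 1}, {"offset": [0.09, -0.6, 0], "twist": [0, 0, -0.038], "fingers": 1}, {"offset": [0.09, -0.6, 0], "twist": [0, 0, -0.038], "fingers": 1}])

```text
clock: 12.75
position: [0.5195, -0.2009, 0.2512]
ee_rot: [0.166, 3.136, 0.001]
force: [-0.2, 0.4, 0.1]
width: 0.999
gripper_force: 0.0
```

```bash
python3 - <<'E'
from h import *
print(cur()[0],observe()["joints"],observe()["width"])
im=get_image("wrist"); cv2.imwrite("pics/w4.png",im[:,:,::-1])
for t,z in(("lens",.009),("grip",.009),("loupe",0)):
    for u,v,c in lm(t,"wrist"): print(t,u,v,c,onz("wrist",u,v,z))
E
```

```text
[ 0.51952808 -0.20094983  0.25122249] [ 0.87018274  0.44418811 -0.83406787  1.68227589  0.35186283  1.17146392
  1.41054078] 0.999066679370816
lens 330.9 242.0 0.64 [ 0.56518417 -0.19648811  0.009     ]
lens 334.6 179.5 0.18 [ 0.49775144 -0.18597427  0.009     ]
grip 331.2 179.7 0.96 [ 0.49737695 -0.18969145  0.009     ]
loupe 331.0 202.9 0.89 [ 0.52358736 -0.19258611  0.        ]
```

View pics/w4.png

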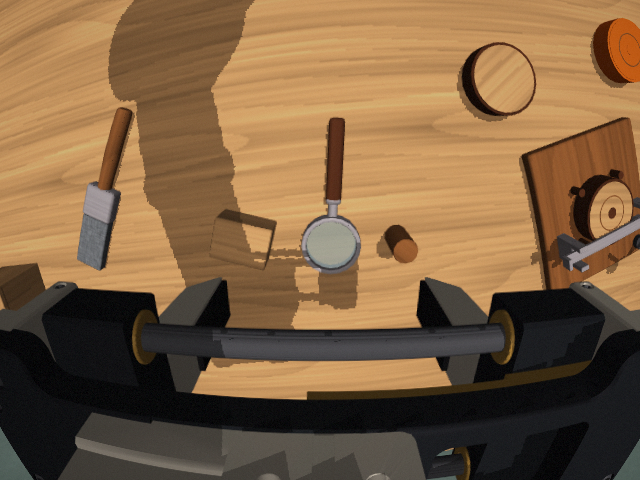

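The wrist view shows the loupe with its lens at (331,243), handle front at (333,200) and handle end at (337,119). The strap lies seated in the catch at (575,248), and the button is at (612,213).

```bash
python3 - <<'E'
from h import *
a=onz("wrist",333,200,.018);b=onz("wrist",337,119,.018);l=onz("wrist",331,243,.016)
print(a,b,l,np.linalg.norm(a-b),np.linalg.norm(l-b)); h=a-b; yaw=np.arctan2(h[1],h[0]); h2=l-b; y2=np.arctan2(h2[1],h2[0]); print(yaw,y2)
u=np.array([np.cos(y2),np.sin(y2)]); print("grip from lens",l[:2]-.075*u,"mid handle",(a+b)[:2]/2)
print("button",onz("wrist",612,213,.048))
G=(.493,-.189); y=np.pi+y2; chain([((*G,.12),y),((*G,.02),y)])
E
```

```text
[ 0.51693865 -0.19027935  0.018     ] [ 0.43520116 -0.17817171  0.018     ] [ 0.56351326 -0.19685403  0.016     ] 0.08262937393034508 0.12968047554028087
-0.14705899375468764 -0.1445846019968322
grip from lens [ 0.48929582 -0.18604792] mid handle [ 0.4760699  -0.18422553]
button [0.55224778 0.14450124 0.048     ]
((0.493, -0.189, 0.12), np.float64(2.997008051592961)) [0.182 0.06  0.872] [0.     0.0001 0.0065]
((0.493, -0.189, 0.02), np.float64(2.997008051592961)) [0.    0.    0.667] [0. 0. 0.]
```

Request:
jog_arm(plan=[{"offset": [0.1, 0.04, 0.35], "twist": [0, 0, 0.003], "fingers": 1}, {"offset": [0.195, 0.072, 0.7], "twist": [0, 0, 0.0065], "fingers": 1}, {"offset": [0.195, 0.072, 0.87], "twist": [0, 0, 0.0065], "fingers": 1}, {"offset": [0.195, 0.072, 0.87], "twist": [0, 0, 0.0065], "fingers": 1}, {"offset": [0.195, 0.072, 0.87], "twist": [0, 0, 0.0065], "fingers": 1}])

```text
clock: 13.58
position: [0.4917, -0.1882, 0.1212]
ee_rot: [0.228, 3.132, -0.0]
force: [0.2, 0.7, 0.3]
width: 1.0
gripper_force: 0.0
```

```bash
python3 - <<'E'
from h import *
im=get_image("wrist"); print(cur()[0])
for t,z in(("lens",.009),("grip",.009),("loupe",0)):
    for u,v,c in lm(t,"wrist"): print(t,u,v,c,onz("wrist",u,v,z))
chain([((.491,-.187,.0195),2.997)])
E
```

```text
[ 0.49184874 -0.18837616  0.12141265]
lens 326.5 329.1 0.75 [ 0.56698107 -0.19703627  0.009     ]
loupe 324.2 271.5 0.67 [ 0.52063023 -0.19236621  0.        ]
((0.491, -0.187, 0.0195), 2.997) [0.005 0.011 0.677] [-0.0001  0.0003 -0.0003]
```

Request:
jog_arm(plan=[{"offset": [0, 0.01, 0.3], "twist": [0, 0, 0], "fingers": 1}, {"offset": [0, 0.01, 0.55], "twist": [0, 0, 0], "fingers": 1}, {"offset": [0, 0.01, 0.675], "twist": [0, 0, 0], "fingers": 1}, {"offset": [0, 0.01, 0.675], "twist": [0, 0, 0], "fingers": 1}, {"offset": [0, 0.01, 0.675], "twist": [0, 0, 0], "fingers": 1}])

```text
clock: 14.4
position: [0.4915, -0.1872, 0.0194]
ee_rot: [0.229, 3.132, -0.001]
force: [0.0, -0.2, -0.4]
width: 1.0
gripper_force: 0.0
```

Request:
jog_arm(plan=[{"offset": [0, 0, 0], "twist": [0, 0, 0], "fingers": -1}, {"offset": [0, 0, 0], "twist": [0, 0, 0], "fingers": -1}, {"offset": [0, 0, 0], "twist": [0, 0, 0], "fingers": -1}, {"offset": [0, 0, 0], "twist": [0, 0, 0], "fingers": -1}, {"offset": [0, 0, 0], "twist": [0, 0, 0], "fingers": -1}, {"offset": [0, 0, 0], "twist": [0, 0, 0], "fingers": -1}, {"offset": [0, 0, 0], "twist": [0, 0, 0], "fingers": -1}, {"offset": [0, 0, 0], "twist": [0, 0, 0], "fingers": -1}, {"offset": [0, 0, 0], "twist": [0, 0, 0], "fingers": -1}, {"offset": [0, 0, 0], "twist": [0, 0, 0], "fingers": -1}, {"offset": [0, 0, 0], "twist": [0, 0, 0], "fingers": -1}, {"offset": [0, 0, 0], "twist": [0, 0, 0], "fingers": -1}], newtons=35)

```text
clock: 15.9
position: [0.4907, -0.1871, 0.0187]
ee_rot: [-0.229, -3.133, 0.0]
force: [0.6, 0.7, -0.8]
width: 0.17
gripper_force: 35.0
```

Gripped at a 15.7 mm opening, which matches the handle. I'll lift it and check.

Request:
jog_arm(plan=[{"offset": [0, 0, -0.1], "twist": [0, 0, 0], "fingers": -1}, {"offset": [0, 0, -0.3], "twist": [0, 0, 0], "fingers": -1}, {"offset": [0, 0, -0.55], "twist": [0, 0, 0], "fingers": -1}, {"offset": [0, 0, -0.8], "twist": [0, 0, 0], "fingers": -1}, {"offset": [0, 0, -1], "twist": [0, 0, 0], "fingers": -1}, {"offset": [0, 0, -1], "twist": [0, 0, 0], "fingers": -1}, {"offset": [0, 0, -1], "twist": [0, 0, 0], "fingers": -1}])

```text
clock: 16.77
position: [0.4902, -0.1872, 0.1685]
ee_rot: [-0.229, -3.133, 0.0]
force: [0.4, 0.7, -2.1]
width: 0.17
gripper_force: 35.0
```

```bash
python3 - <<'E'
from h import *
o=observe();print(cur()[0],o["gripper_force"],o["force"],o["joints"])
S={}
for n in("wrist","side","top"): get_image(n); S[n]=lm("lens",n); print(n,S[n],lm("loupe",n),lm("grip",n))
try: print(tri([(n,*S[n][0][:2]) for n in("side","top")]),tri([(n,*S[n][0][:2]) for n in S]))
except Exception as e: print(e)
p,M=cur(); e=p+M@np.array([-.075,0,.010]); print("expected lens",e,[proj(n,e) for n in S])
E
```

```text
[ 0.49018805 -0.18718834  0.1685388 ] 34.9959397315979 [ 0.35651074  0.74536754 -2.07345209] [ 0.85251577  0.47694392 -0.80136167  1.86236957  0.41001535  0.97542923
  1.29564198]
wrist [] [(321.9, 351.2, 0.67)] [(320.3, 313.7, 0.89)]
side [(337.0, 243.6, 0.7), (347.2, 181.5, 0.61)] [(364.0, 186.5, 0.71)] [(372.7, 186.2, 0.97), (301.2, 330.3, 0.33)]
top [(409.3, 250.7, 0.74), (275.4, 261.8, 0.58)] [(405.0, 266.9, 0.95), (330.2, 319.1, 0.16)] []
list index out of range
expected lens [ 0.56492035 -0.19796905  0.15864262] [array([323.56281779, 421.40962535]), array([346.32193986, 181.32434052]), array([410.90731025, 249.51523537])]
```

The loupe is held level where I expected it (side view within 1 px). I'll carry it over to the slice.

Request:
jog_arm(plan=[{"offset": [0.01, 0.08, 0], "twist": [0, 0, 0], "fingers": -1}, {"offset": [0.04, 0.24, 0], "twist": [0, 0, 0], "fingers": -1}, {"offset": [0.075, 0.42, 0], "twist": [0, 0, 0], "fingers": -1}, {"offset": [0.11, 0.6, 0], "twist": [0, 0, 0], "fingers": -1}, {"offset": [0.135, 0.744, 0], "twist": [0, 0, 0], "fingers": -1}])

```text
clock: 18.0
position: [0.4867, -0.0716, 0.1689]
ee_rot: [0.227, 3.133, 0.0]
force: [0.8, -1.0, -0.5]
width: 0.174
gripper_force: 35.0
```

Request:
jog_arm(plan=[{"offset": [0.03, 0.18, 0], "twist": [0, 0, 0], "fingers": -1}, {"offset": [0.065, 0.37, 0], "twist": [0, 0, 0], "fingers": -1}, {"offset": [0.1, 0.56, 0], "twist": [0, 0, 0], "fingers": -1}, {"offset": [0.135, 0.744, 0], "twist": [0, 0, 0], "fingers": -1}])

```text
clock: 18.5
position: [0.4827, 0.0415, 0.1689]
ee_rot: [0.228, 3.133, 0.0]
force: [0.3, 0.2, -0.7]
width: 0.169
gripper_force: 35.0
```

```bash
python3 - <<'E'
from h import *
print(cur()[0],observe()["joints"]); u=np.array([np.cos(2.997),np.sin(2.997)]); B=np.array([.5523,.142])
chain([((*(B+.075*u),.168),2.997),((*(B+.075*u),.158),2.997)])
E
```

```text
[0.48271752 0.04152961 0.16890522] [ 0.45775597  0.42390808 -0.84912335  1.95199703  0.39293697  0.93771435
  0.84008169]
((np.float64(0.4780826488313691), np.float64(0.15280670095413582), 0.168), 2.997) [0.138 0.73  0.006] [ 0.      0.     -0.0001]
((np.float64(0.4780826488313691), np.float64(0.15280670095413582), 0.158), 2.997) [0.    0.    0.067] [0. 0. 0.]
```

Request:
jog_arm(plan=[{"offset": [0.03, 0.18, 0], "twist": [0, 0, 0], "fingers": -1}, {"offset": [0.065, 0.37, 0], "twist": [0, 0, 0], "fingers": -1}, {"offset": [0.1, 0.55, 0.01], "twist": [0, 0, 0], "fingers": -1}, {"offset": [0.13, 0.69, 0.03], "twist": [0, 0, 0], "fingers": -1}, {"offset": [0.138, 0.73, 0.073], "twist": [0, 0, 0], "fingers": -1}, {"offset": [0.138, 0.73, 0.073], "twist": [0, 0, 0], "fingers": -1}, {"offset": [0.138, 0.73, 0.073], "twist": [0, 0, 0], "fingers": -1}])

```text
clock: 19.38
position: [0.4786, 0.15, 0.1576]
ee_rot: [-0.231, -3.133, 0.001]
force: [0.7, -0.2, -0.5]
width: 0.171
gripper_force: 35.0
```

```bash
python3 - <<'E'
from h import *
o=observe();p,M=cur();print(p,o["gripper_force"],o["force"])
e=p+M@np.array([-.075,0,.010]);print("lens exp",e)
for n in("side","top"):
    im=get_image(n)
    print(n,lm("lens",n),lm("mark",n),lm("button",n),proj(n,e),proj(n,[.5523,.142,.048]),proj(n,[.6078,.234,.148]))
    if n=="side": S=im
    else: T=im
c=np.hstack([cv2.resize(S[220:360,230:370],(400,400),interpolation=cv2.INTER_CUBIC),cv2.resize(T[195:315,215:335],(400,400),interpolation=cv2.INTER_CUBIC)])
cv2.imwrite("pics/f.png",c[:,:,::-1])
E
```

```text
[0.47858592 0.14998968 0.15759203] 34.995810985565186 [ 0.73417832 -0.17132708 -0.51364592]
lens exp [0.55277195 0.13899148 0.14756846]
side [(318.5, 270.1, 0.86)] [(277.2, 298.9, 0.49), (307.4, 288.0, 0.29)] [(411.5, 353.3, 0.95), (319.2, 309.1, 0.92)] [318.86561958 271.84663318] [318.70949585 307.34018402] [278.08736277 300.0357333 ]
top [(271.6, 256.3, 0.72)] [(231.8, 235.4, 0.65)] [(274.8, 158.9, 0.62), (277.5, 264.3, 0.56)] [271.19328881 258.78931424] [274.45331344 262.45582427] [231.99901098 237.36085109]
```

View pics/f.png

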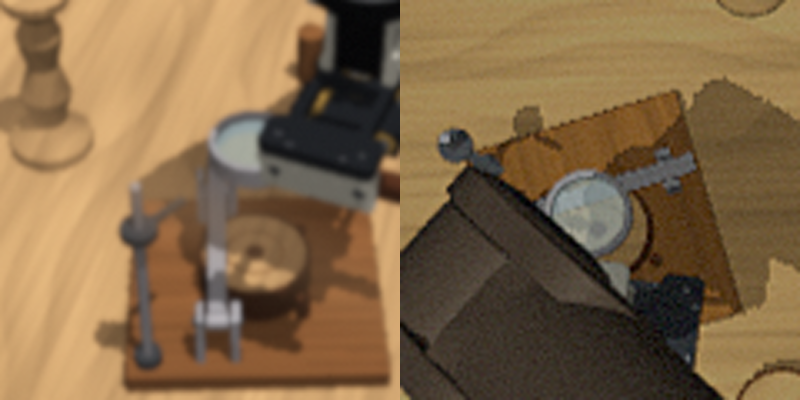

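In the side crop the loupe lies level over the slice, with the strap seated and the collar untouched at crop (138,232). In the top crop the lens is at (592,212), which is px (272.6,258.6) against 271.2,258.8 expected. I'll nudge 3 mm toward +y, settle, then hand in.

Request:
jog_arm(plan=[{"offset": [0, 0.01, 0], "twist": [0, 0, 0], "fingers": -1}, {"offset": [0, 0.018, -0.002], "twist": [0, 0, 0], "fingers": -1}, {"offset": [0, 0.018, -0.002], "twist": [0, 0, 0], "fingers": -1}, {"offset": [0, 0.018, -0.002], "twist": [0, 0, 0], "fingers": -1}, {"offset": [0, 0.018, -0.002], "twist": [0, 0, 0], "fingers": -1}, {"offset": [0, 0.018, -0.002], "twist": [0, 0, 0], "fingers": -1}, {"offset": [0, 0.018, -0.002], "twist": [0, 0, 0], "fingers": -1}, {"offset": [0, 0.018, -0.002], "twist": [0, 0, 0], "fingers": -1}, {"offset": [0, 0.018, -0.002], "twist": [0, 0, 0], "fingers": -1}, {"offset": [0, 0.018, -0.002], "twist": [0, 0, 0], "fingers": -1}])

```text
clock: 21.02
position: [0.479, 0.1536, 0.158]
ee_rot: [-0.229, -3.133, 0.0]
force: [-0.5, 0.8, -1.1]
width: 0.172
gripper_force: 35.0
```

```bash
python3 - <<'E'
from h import *
p,M=cur();e=p+M@np.array([-.075,0,.010]);print("lens",e)
d=np.hypot(e[0]-.5523,e[1]-.142);print(d,e[2]-.148,observe()["gripper_force"])
if d<.005 and abs(e[2]-.148)<.003: print(sign_off())
E
```

```text
lens [0.55316964 0.14271242 0.14803582]
0.0011241973640299442 3.5817176577884746e-05 34.99590218067169
the job is handed in; nothing more can be done
None
```

I handed the job in at about 21 s with the latch strap shut in its catch and the loupe held level over the button; by my estimates the lens is about 1 mm off centre and at the collar's height (about 148 mm), but no verdict came back.

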